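# Open the double-latched model case

### The arm

A 6-joint arm with a two-finger parallel gripper is mounted at the origin on a cart in front of the work surface, level with it; the furniture and walls round the work are solid. World frame = base frame: x ahead of the robot, y to its left, z up, the work surface at z = 0. Lengths are in m, angles in rad, forces in N, time in s.
With the tool pointing down it reaches from about 0.35 to 0.975 m from the base axis. Payload 4.9 kg.
Tool frame: the origin (TCP) lies at the very end of the fingers, on their centre line; the grasp point (between the pads) lies 19 mm behind it (grasp_offset is the distance from the TCP to the grasp point, in m); x points along the fingers, y is the direction in which the jaws open and shut, and the axes are right-handed (so a half turn about x gives the same grasp; the last joint's range is limited). The gripper opens to 85 mm and grips with 20 to 120 N. Pads are 22 mm wide; open, the fingers measure 114 mm over their backs; the gripper's body (76 mm by 85 mm) begins 54 mm behind the grasp point. The pads swing forward as they close: fully open they stand 13 mm farther back than shut.
Start: joints at [1.102, 0.053, 1.613, -0, 1.476, -0.119], TCP at [0.214, 0.587, 0.231] pointing down, gripper open.
Joint ranges: [-3.01, 3.01], [-1.01, 2.22], [0.06, 2.58], [-1.02, 4.17], [0.09, 2.62], [-3.14, 3.14]. Speed limits (rad/s): [2.57, 2.57, 3.14, 3.14, 3.14, 3.14].

### API

Orientations are given as a rotation vector (axis times angle).
In Python, from station import get_obs, get_image, camera_model, finish_job, grasp_offset gives the robot as it stands.
- The arm moves only by the shell command python3 -m crank 'ROWS' [OPENING] [FORCE]. ROWS is JSON, a list that holds one entry, the list of rows, each a list of 4 numbers: the shift along the world's x, y, z in m, then the turn about the world's z in degrees. In form: [[[dx, dy, dz, turn], ...]]. A call has 1 to 5 rows; each row is the pose to reach, as a shift and turn from the pose commanded when the call began; what a row does not reach only later rows make up. A row lasts 1/12 s, in which the tool goes at most 41.7 mm and 7.16 degrees, less where a joint would pass 70% of its speed; a pose out of reach is approached as far as the arm can. A call with a gripper value outside its range is refused whole. OPENING is the opening, from 0 (shut) to 1 (fully open), set as the call begins (- or left out, the last holds). The fingers move at their own pace and stop on an object; FORCE is the grip in N (left out, the last holds). Time passes only in rows, so rows that repeat a pose let the fingers close. It gives the time, the measured TCP pose, the force and the opening at its end, in the units of the state.
- get_obs(): the state, without advancing time (a new reading comes with each control period).
- get_image(name): name is "scene" or "top" or "wrist"; returns (picture, depth): 480x640x3 uint8, red, green, blue; 480x640 float32, m along the optical axis (not along the pixel's ray), 0 where there is no reading.
- camera_model(name): a dict with "fx", "fy", "cx", "cy" (pixels), "xyz" and "attitude" of the camera in the world. Camera axes: x right, y down, z forward; pixel columns grow to the right and rows downward; lengths in m; the calibration is good to about 2 mm. A picture is of the moment at which its call begins: read the wrist's pose just before it. camera_model takes no time and is no camera call; for the wrist camera it gives the pose at the moment of the call.
- finish_job(): hands the job in, once; it reports no verdict.
The state is a dict: "t": time; "q": joint angles; "dq": joint speeds; "effort": joint torques, N m; "tool_pos": TCP position; "tool_rot": TCP orientation; "contact_force": force on the tool from outside, world axes, zero at the start; "wrist_torque": the same for the moment, N m; "opening": finger opening in m.
Only numpy, scipy, OpenCV 4.12 (cv2) and the standard library are available. Lean on these libraries where they do the work, as an engineer would, in place of code of your own. Each camera call takes 0.05 s, during which the arm holds its last target.

### The job

Open the grey model case so that the dental model in it can be got at. First slide the long catch bar by its end knob to the right along its channel, letting it sink by its own spring into the pocket hidden somewhere under it; then draw the bolt fully back towards the front of the case, and swing the lid up by its bar handle until it stands well open by itself (about 70 degrees). Do not force the catch, let go at the end, and leave the things round the case where they are.

Things in the scene. Friction and masses are not known exactly. Their poses are not given: they have to be found in the camera images.
- case: Grey case fixed to the bench, 255 (x) x 200 (y) x 63 mm lid shut. Origin on its underside, 130 mm behind the front face, mid-width; z up, x from its front (latches, robot's side) to the hinge at the back, y to its left ('case frame'). Turned up to 0.25 rad from the room's axes. Front 92 mm: a ledge 45 mm high with both latches; behind it, under the lid, a well with a dental model.
- catch: First catch's knob: ribbed steel, 26 (x) x 18 (y) x 34 (z) mm, on the left (+y) end of the catch bar. Origin: middle of the knob; case frame at start x = -0.093, y = 0.079 to 0.085, z = 0.082. Sunk into its pocket: z = 0.073. Pushed sideways on the knob's left face the bar can sink freely; pinched firmly it is held up and misses the pocket. Once sunk it stays. Over 60 N on it is forcing.
- catch_bar (a point): Middle of the catch bar: steel, 8 mm thick, 137 mm long (y), on edge in a channel along y over the ledge (cheeks up to z 0.055). Up, its top is at z 0.065 and it blocks the bolt; sunk, 0.056, the bolt passes over it. A spring pulls it down (5 N). It slides only to -y, with 4 to 8 N. 9 to 49 mm on (varies, unseen) a foot under it snaps 10 mm down into a pocket: the push then meets a hard stop.
- bolt_tab (a point): Second latch: middle of the bolt's upright steel tab, 12 (x) x 26 (y) mm, z 0.066 to 0.103; at start x = -0.075, y = 0, z = 0.085 (case frame). It stands on a flat bolt 45 (x) x 40 (y) x 8 mm between two guide rails 70 mm high (x -0.075 to -0.045, |y| 20 to 30 mm). The bolt's nose covers the lid's tongue by 16 mm. It slides to -x with 2 to 4 N and stays where it is left.
- bolt (a joint): Travel of the bolt in m: 0 = shut over the lid's tongue, 0.030 = fully drawn back (its stop). With the catch up it moves only 3 mm.
- lid_handle (a point): Middle of the lid's handle: round steel bar 10 mm thick along y, between two 10 mm posts (90 mm clear), its centre 36 mm above the lid's face; at x = -0.005, y = 0, z = 0.099 with the lid shut (case frame). The lid is 160 mm deep (x -0.040 to 0.120), 198 mm wide, 8 mm thick.
- lid_hinge (a point): Middle of the lid's hinge axis (along y), at x = 0.115, y = 0, z = 0.059 in the case frame. Fixed to the case.
- lid (a joint): Lid angle in rad: 0 shut, grows as the front edge is lifted (the handle swings up and back), stop at 1.75. A stiff hinge (about 0.5 N m): the lid stays where it is left; lifting takes about 5 to 8 N at the handle.
- jar: Bystander: white screw jar with pale lid, 51 mm across, 55 mm high, left of the case's back. Origin at its underside.
- pink_model: Bystander: pink dental model, 54x60x28 mm, on the bench left of the hinged articulator (fixed, 124 mm high, standing left of the case's front). Origin at its underside.
- wax_block: Bystander: pale wax block 56x86x19 mm, lying farther left. Origin at its underside.

How it is judged:
By the outcome, as a careful person would: the job done as asked, in the order asked, and still so for the second after the job is handed in, with the robot touching nothing.
It also fails if it takes over 51 s, if anything falls off the work surface, if the arm or the gripper's body presses on something with over 40 N, if the wrist force passes 120 N, or if a joint passes its speed limit or range.

## Working session

There is one attempt and no reset: what is moved stays moved. The work goes in short steps, Python scripts to look and compute and a shell command to move; the robot and the scene stay as the last step left them, time stands still between calls to the robot, and variables do not carry over. Pictures are saved under pics/ and viewed, and the job is handed in when it is done.

```bash
ls; mkdir -p pics; python3 - <<'E'
from station import *
import cv2
print(get_obs()); print(grasp_offset)
for n in ("scene","top"):
    im,d=get_image(n); cv2.imwrite(f"pics/{n}0.png",im[:,:,::-1]); print(n,camera_model(n))
import numpy as np
E
```

```text
pics
{'t': 0.0, 'q': array([ 1.10201561e+00,  5.33565397e-02,  1.61428145e+00, -7.84159703e-06,
        1.47595610e+00, -1.18981469e-01]), 'dq': array([-3.15099985e-04, -8.31161416e-06,  8.72894721e-04,  1.02549213e-03,
       -1.68822802e-03, -1.52333568e-03]), 'effort': array([ 1.53867841e-03, -3.93688703e+01, -3.70176816e+01, -9.16122508e-05,
        7.14539085e-03,  5.26684616e-06]), 'tool_pos': array([0.21390844, 0.58661009, 0.23007069]), 'tool_rot': array([ 0.27298649,  1.55388601, -0.27601196]), 'contact_force': array([-0.47650323,  0.1699134 ,  0.3424374 ]), 'wrist_torque': array([-0.018601  ,  0.00832865, -0.01970697]), 'opening': 0.08539523008818252}
0.0187
scene {'fx': 549.5242752372304, 'fy': 549.5242752372304, 'cx': 325.72589109535113, 'cy': 242.6666376095824, 'xyz': array([ 0.18574367, -0.71581975,  0.70347755]), 'attitude': array([-2.16661856,  0.56457652, -0.25383008])}
top {'fx': 589.7271843979739, 'fy': 589.7271843979739, 'cx': 319.98567324138986, 'cy': 238.74423760154002, 'xyz': array([ 0.33989787, -0.01265813,  1.16687249]), 'attitude': array([-1.97871328,  2.25159989, -0.24098445])}
```

View pics/scene0.png

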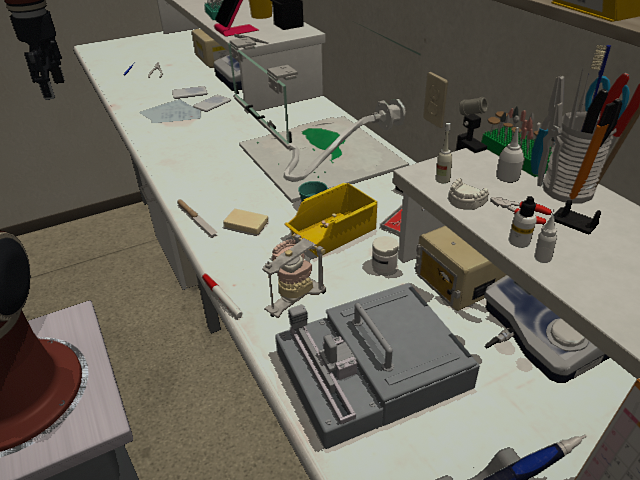

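View pics/top0.png

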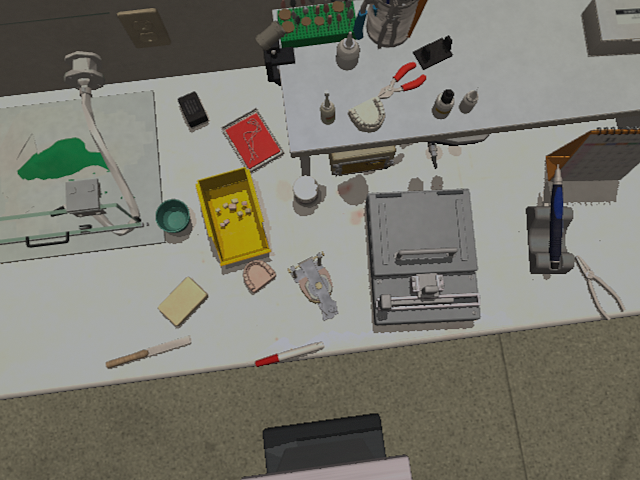

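```bash
cat > h.py <<'E'
import numpy as np, cv2
from scipy.spatial.transform import Rotation as R
from station import *
def cloud(n):
    c=camera_model(n); im,d=get_image(n)
    v,u=np.mgrid[:480,:640]
    P=np.stack([(u-c["cx"])/c["fx"]*d,(v-c["cy"])/c["fy"]*d,d],-1)
    P=P@R.from_rotvec(c["attitude"]).as_matrix().T+c["xyz"]
    P[d<=0]=np.nan
    return im,P
E
python3 - <<'E'
from h import *
im,P=cloud("top")
for uv in [(372,196),(425,255),(400,258),(450,253),(380,303),(478,297),(428,290),(428,283),(305,190),(340,140),(430,330),(395,325),(478,318),(300,270),(325,310),(473,192)]:
    print(uv,P[uv[1],uv[0]].round(4))
# case region
Z=P[...,2]; reg=np.zeros(Z.shape,bool); reg[185:335,355:490]=1
for lo,hi in [(0.038,0.05),(0.058,0.068),(0.03,0.2)]:
    m=(reg&(Z>lo)&(Z<hi)).astype(np.uint8)
    cs,_=cv2.findContours(m,cv2.RETR_EXTERNAL,cv2.CHAIN_APPROX_NONE)
    c=max(cs,key=cv2.contourArea); pts=P[c[:,0,1],c[:,0,0],:2].astype(np.float32)
    pts=P[m>0][:,:2].astype(np.float32)
    print(lo,hi,m.sum(),cv2.minAreaRect(pts))
crop=cv2.resize(im[180:340,340:500,::-1],None,fx=3.7,fy=3.7,interpolation=cv2.INTER_CUBIC); cv2.imwrite("pics/crop1.png",crop)
zc=np.clip(np.nan_to_num(Z[180:340,340:500])/0.13,0,1)*255
cv2.imwrite("pics/z1.png",cv2.applyColorMap(cv2.resize(zc.astype(np.uint8),None,fx=3.7,fy=3.7,interpolation=0),cv2.COLORMAP_JET))
E
```

```text
(372, 196) [ 0.6428 -0.1592  0.0634]
(425, 255) [ 0.5149 -0.2426  0.0612]
(400, 258) [ 0.5149 -0.1939  0.0637]
(450, 253) [ 0.5099 -0.2862  0.0785]
(380, 303) [ 0.4331 -0.1404  0.0893]
(478, 297) [ 0.4233 -0.3293  0.0573]
(428, 290) [ 0.4435 -0.2276  0.1079]
(428, 283) [ 0.4605 -0.238   0.0676]
(305, 190) [ 0.6733 -0.0316  0.0572]
(340, 140) [ 0.7123 -0.1007  0.2003]
(430, 330) [ 0.3759 -0.2405 -0.0015]
(395, 325) [ 0.3944 -0.1738 -0.0005]
(478, 318) [ 0.3851 -0.3265  0.0411]
(300, 270) [ 0.5251 -0.0022  0.0094]
(325, 310) [ 0.4316 -0.0386  0.1095]
(473, 192) [ 0.6424 -0.3756 -0.0011]
0.038 0.05 3262 ((0.519088864326477, -0.23992377519607544), (0.20030342042446136, 0.2561799883842468), 85.62195587158203)
0.058 0.068 8328 ((0.5304784774780273, -0.24093542993068695), (0.1997595876455307, 0.2280709594488144), 85.49916076660156)
0.03 0.2 13736 ((0.5191642045974731, -0.2399761974811554), (0.2003505378961563, 0.25619250535964966), 85.5688705444336)
```

View pics/crop1.png

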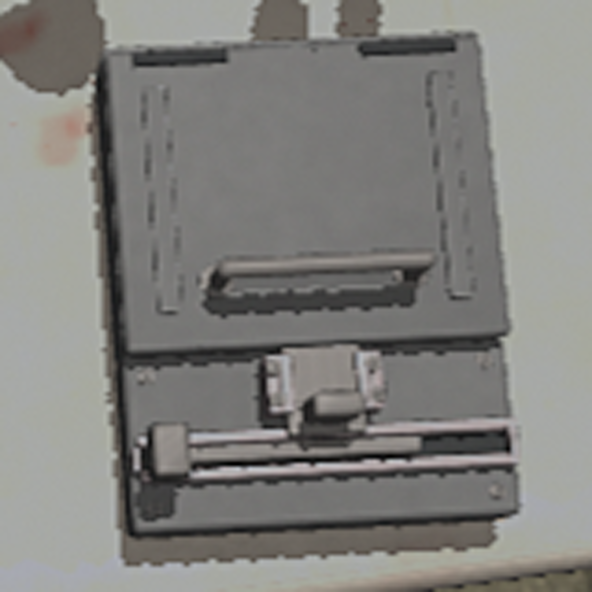

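View pics/z1.png

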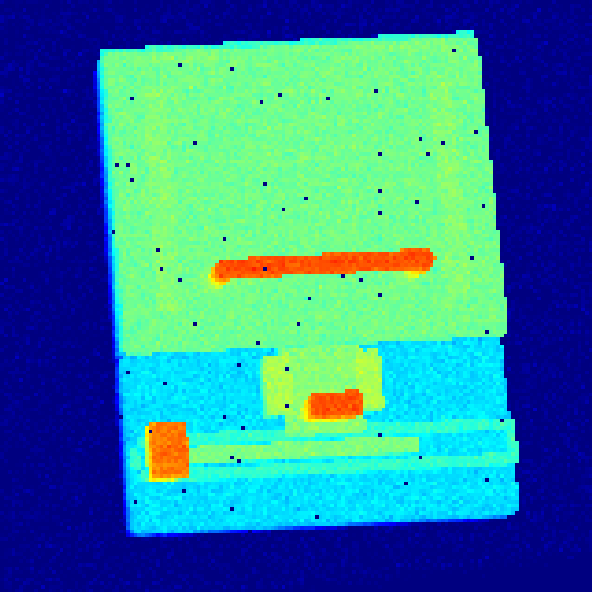

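```bash
cat >> h.py <<'E'
YAW=np.radians(-4.45); C=np.array([np.cos(YAW),np.sin(YAW)]); S=np.array([-np.sin(YAW),np.cos(YAW)])
O=np.array([0.5191,-0.2400])+0.0025*C
def w2c(p): p=np.asarray(p); d=p[...,:2]-O; return np.stack([d@C,d@S,p[...,2]],-1)
def c2w(x,y,z): return np.r_[O+x*C+y*S,z]
E
python3 - <<'E'
from h import *
print("O",O)
im,P=cloud("top"); Q=w2c(P)
def st(name,m):
    q=Q[m]; print(name,len(q),np.percentile(q,2,0).round(4),np.percentile(q,98,0).round(4),np.median(q,0).round(4))
x,y,z=Q[...,0],Q[...,1],Q[...,2]
st("handle",(abs(y)<.04)&(abs(x+.005)<.03)&(z>.09)&(z<.12))
st("handleall",(abs(y)<.08)&(abs(x+.005)<.03)&(z>.09)&(z<.12))
h=P[(abs(y)<.08)&(abs(x+.005)<.03)&(z>.09)&(z<.12)][:,:2].astype(np.float32);print(cv2.minAreaRect(h))
st("tab",(abs(y)<.03)&(abs(x+.075)<.02)&(z>.09)&(z<.12))
st("knob",(abs(y-.082)<.03)&(abs(x+.093)<.025)&(z>.09)&(z<.12))
st("bar",(y<.06)&(y>-.07)&(abs(x+.093)<.01)&(z>.059)&(z<.07))
st("lid",(abs(y)<.12)&(x<.13)&(x>-.05)&(z>.059)&(z<.068))
st("ledge",(abs(y)<.12)&(x<-.11)&(x>-.14)&(z>.04)&(z<.05))
m=(P[...,0]>0.3)&(P[...,0]<0.75)&(P[...,1]>-0.15)&(P[...,1]<.2)&(P[...,2]>.09)&(P[...,2]<.14)
st("artic(case)",m); 
E
```

```text
O [ 0.52159246 -0.24019397]
handle 238 [-0.0102 -0.0386  0.0984] [-0.0007  0.0384  0.1069] [-0.0061 -0.0002  0.1033]
handleall 327 [-0.0104 -0.051   0.0949] [-0.0008  0.0531  0.1073] [-0.0062  0.0006  0.1033]
((0.5161331295967102, -0.2398998886346817), (0.10968422889709473, 0.01049143634736538), 85.20083618164062)
tab 104 [-0.0814 -0.0113  0.0931] [-0.0697  0.013   0.1067] [-0.0765  0.0007  0.102 ]
knob 154 [-0.106   0.0753  0.0926] [-0.0805  0.0926  0.1033] [-0.0937  0.0846  0.0985]
bar 295 [-0.0975 -0.0441  0.0605] [-0.0835  0.0563  0.0691] [-0.093   0.0051  0.0649]
lid 7668 [-0.039  -0.0947  0.0597] [0.1157 0.0952 0.0675] [0.0399 0.0004 0.0636]
ledge 1114 [-0.1299 -0.0949  0.0409] [-0.1104  0.0955  0.0491] [-0.1202 -0.0004  0.0452]
artic(case) 1585 [-0.1069  0.0867  0.0935] [0.1932 0.2481 0.1215] [-0.0453  0.1985  0.106 ]
```

```bash
cat >> h.py <<'E'
def state():
    o=get_obs(); M=R.from_rotvec(o["tool_rot"]).as_matrix()
    f=o["contact_force"]; 
    return o,M
def show():
    o,M=state(); f=o["contact_force"]; fc=[f[:2]@C,f[:2]@S,f[2]]
    jy=M[:,1]; a=(np.degrees(np.arctan2(jy[1],jy[0])-YAW)+90)%180-90
    print("t%.2f"%o["t"],"tcp_case",w2c(o["tool_pos"]).round(4),"w",o["tool_pos"].round(4),"F_case",np.round(fc,1),"jaw_vs_casex deg %.2f"%a,"open %.4f"%o["opening"],"down",M[:,0].round(3),"q",o["q"].round(2))
E
python3 - <<'E'
from h import *
show()
im,P=cloud("top"); Q=w2c(P); x,y,z=Q[...,0],Q[...,1],Q[...,2]
m=(abs(y)<.15)&(x>.1)&(x<.4)&(z>.1)
q=Q[m]; print(len(q))
for lo in np.arange(-.15,.15,.05):
    s=q[(q[:,1]>=lo)&(q[:,1]<lo+.05)]; print(lo,[(a.round(3).tolist()) for a in s[np.argsort(s[:,0])][:3]], s[:,2].max())
# left of the case obstacles
m=(y>.1)&(y<.22)&(x>-.2)&(x<.15)&(z>.02)&(z<.3)
q=Q[m]; print(q.min(0),q.max(0)); print(np.nanmin(np.where(z>.1,y,9)[m]))
# target for knob-left approach
for n,t in dict(knobL=(-.093,.112,.13),tab=(-.075,0,.13),handle=(-.005,0,.13)).items(): print(n,c2w(*t).round(4))
print("case -y dir",(-S).round(4),"-x dir",(-C).round(4))
E
```

```text
t0.20 tcp_case [-0.3708  0.8006  0.2305] w [0.214  0.5868 0.2305] F_case [-0.6  0.1  0. ] jaw_vs_casex deg 74.41 open 0.0855 down [-0.001 -0.001 -1.   ] q [ 1.1   0.05  1.61  0.    1.48 -0.12]
22061
-0.15 [[0.187, -0.115, 0.197], [0.187, -0.101, 0.185], [0.188, -0.104, 0.18]] 0.20665723741076425
-0.09999999999999999 [[0.183, -0.057, 0.189], [0.183, -0.052, 0.202], [0.184, -0.057, 0.195]] 0.28820035461964855
-0.04999999999999999 [[0.179, -0.003, 0.185], [0.179, -0.004, 0.194], [0.18, -0.007, 0.198]] 0.283723223800213
2.7755575615628914e-17 [[0.175, 0.05, 0.188], [0.176, 0.05, 0.177], [0.176, 0.045, 0.191]] 0.3284940749453876
0.05000000000000002 [[0.171, 0.093, 0.195], [0.171, 0.094, 0.19], [0.172, 0.099, 0.184]] 0.36405300024758813
0.1 [[0.168, 0.145, 0.186], [0.168, 0.144, 0.196], [0.168, 0.139, 0.204]] 0.3335287332970973
[-0.12240184  0.10001478  0.02017802] [0.14984752 0.21998503 0.12311443]
0.17387841449049982
knobL [ 0.4376 -0.1213  0.13  ]
tab [ 0.4468 -0.2344  0.13  ]
handle [ 0.5166 -0.2398  0.13  ]
case -y dir [-0.0776 -0.997 ] -x dir [-0.997   0.0776]
```

```bash
for i in 1; do 
python3 -m crank '[[[0.011,-0.035,0,-3.7],[0.022,-0.071,0,-7.4],[0.034,-0.106,0,-11.2],[0.045,-0.142,0,-14.9],[0.056,-0.177,0,-18.6]]]' 0 30
python3 -m crank '[[[0.011,-0.035,0,-3.7],[0.022,-0.071,0,-7.4],[0.034,-0.106,0,-11.2],[0.045,-0.142,0,-14.9],[0.056,-0.177,0,-18.6]]]'
done; python3 -c "from h import *; show()"
```

```text
t: 0.67
tool_pos: [0.2702, 0.4085, 0.231]
tool_rot: [0.53, 1.505, -0.53]
contact_force: [0.7, -0.4, -0.1]
opening: 0.0253
t: 1.08
tool_pos: [0.3262, 0.2315, 0.2313]
tool_rot: [0.781, 1.426, -0.78]
contact_force: [0.4, 0.9, 0.0]
opening: 0.0002
t1.08 tcp_case [-0.2314  0.4551  0.2313] w [0.3262 0.2315 0.2313] F_case [0.3 0.9 0. ] jaw_vs_casex deg 37.06 open 0.0002 down [ 0.001  0.    -1.   ] q [ 0.43 -0.53  2.1  -0.    1.57 -0.14]
```

```bash

python3 -m crank '[[[0.011,-0.035,0,-3.7],[0.022,-0.071,0,-7.4],[0.034,-0.106,0,-11.2],[0.045,-0.142,0,-14.9],[0.056,-0.177,0,-18.6]]]'
python3 -m crank '[[[0.011,-0.035,0,-3.7],[0.022,-0.071,0,-7.4],[0.034,-0.106,0,-11.1],[0.045,-0.142,0,-14.8],[0.055,-0.176,0,-18.5]]]'
python3 -c "from h import *; show()
im,_=cloud('wrist');cv2.imwrite('pics/w1.png',im[:,:,::-1])
im,_=cloud('scene');cv2.imwrite('pics/s1.png',im[:,:,::-1])"
```

```text
t: 1.5
tool_pos: [0.3823, 0.0543, 0.2315]
tool_rot: [1.028, 1.314, -1.027]
contact_force: [0.8, -0.2, -0.3]
opening: -0.0
t: 1.92
tool_pos: [0.4373, -0.1221, 0.2314]
tool_rot: [1.268, 1.17, -1.267]
contact_force: [0.5, 0.5, -0.8]
opening: 0.0006
t1.92 tcp_case [-0.0932  0.1112  0.2314] w [ 0.4373 -0.1221  0.2314] F_case [ 0.5  0.5 -0.8] jaw_vs_casex deg -0.13 open 0.0006 down [ 0.001 -0.    -1.   ] q [-0.44 -0.38  1.99  0.    1.52 -0.36]
```

View pics/w1.png

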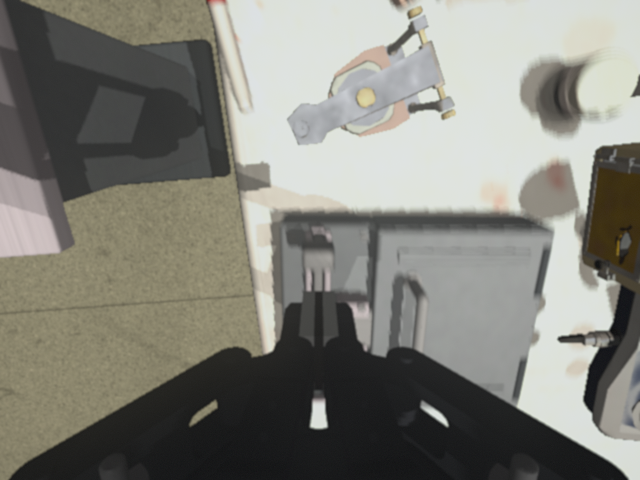

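View pics/s1.png

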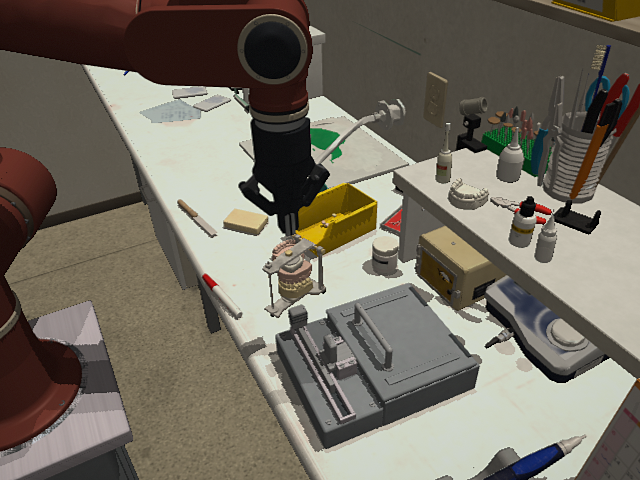

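```bash

python3 -m crank '[[[0,0.001,-0.04,0],[0,0.001,-0.08,0],[0,0.001,-0.12,0],[0,0.001,-0.145,0],[0,0.001,-0.157,0]]]'
python3 -m crank '[[[0,0,0,0]]]'
python3 -c "from h import *; show()
im,_=cloud('scene');cv2.imwrite('pics/s2.png',cv2.resize(im[220:460,220:500,::-1],None,fx=2.5,fy=2.5))"
```

```text
t: 2.43
tool_pos: [0.4339, -0.1168, 0.0695]
tool_rot: [1.263, 1.181, -1.268]
contact_force: [-0.6, 0.2, 0.2]
opening: 0.0001
t: 2.52
tool_pos: [0.4341, -0.1169, 0.0702]
tool_rot: [1.263, 1.181, -1.268]
contact_force: [-0.4, -1.0, -1.0]
opening: -0.0001
t2.52 tcp_case [-0.0968  0.1162  0.0702] w [ 0.4341 -0.1169  0.0702] F_case [-0.3 -1.  -1. ] jaw_vs_casex deg 0.16 open -0.0001 down [-0.007  0.004 -1.   ] q [-0.43 -0.22  2.15  0.    1.22 -0.35]
```

View pics/s2.png

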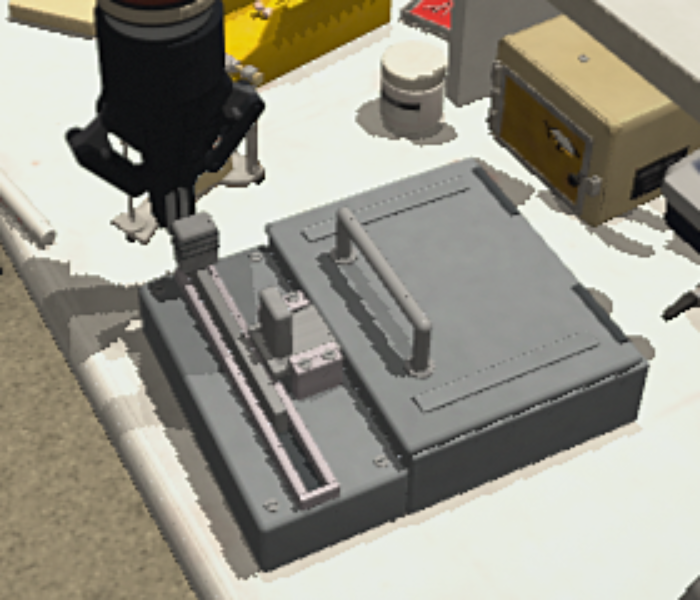

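```bash

python3 -m crank '[[[0,0,0,0],[0,0,0,0]]]'
python3 -c "from h import *; show(); o=get_obs(); print(o['effort'].round(2),o['wrist_torque'].round(2))
im,P=cloud('wrist');cv2.imwrite('pics/w3.png',im[:,:,::-1])"
```

```text
t: 2.73
tool_pos: [0.4385, -0.1192, 0.0763]
tool_rot: [1.265, 1.169, -1.263]
contact_force: [0.9, -0.0, -0.6]
opening: -0.0
t2.73 tcp_case [-0.0922  0.1142  0.0763] w [ 0.4385 -0.1192  0.0763] F_case [ 0.9  0.1 -0.6] jaw_vs_casex deg 0.13 open -0.0000 down [ 0.003 -0.001 -1.   ] q [-0.43 -0.22  2.14  0.    1.22 -0.35]
[ 4.000e-02 -2.322e+01 -3.273e+01  0.000e+00  2.000e-02  0.000e+00] [ 0.03  0.03 -0.01]
```

View pics/w3.png

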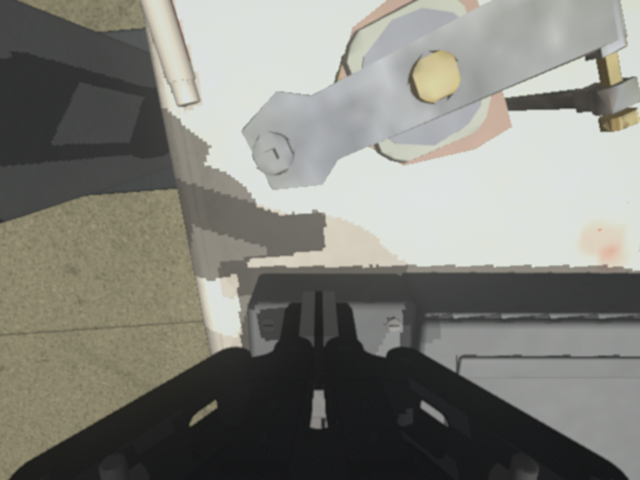

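```bash
cat > chk.py <<'E'
from h import *
import sys
ax=int(sys.argv[1]); lim=float(sys.argv[2])
o,_=state(); f=o["contact_force"]; fc=np.array([f[:2]@C,f[:2]@S,f[2]])
print("t%.2f"%o["t"],w2c(o["tool_pos"]).round(4),"F",fc.round(1))
sys.exit(1 if abs(fc[ax])>lim else 0)
E
Q="python3 chk.py 1 14"
python3 -m crank '[[[0,-0.002,0,0],[0,-0.004,0,0],[0,-0.006,0,0]]]' >/dev/null && $Q && 
python3 -m crank '[[[0,-0.002,0,0],[0,-0.004,0,0]]]' >/dev/null && $Q && 
python3 -m crank '[[[0,-0.002,0,0],[0,-0.004,0,0]]]' >/dev/null && $Q && 
python3 -m crank '[[[-0.001,-0.002,0,0],[-0.001,-0.004,0,0]]]' >/dev/null && $Q && 
python3 -m crank '[[[0,-0.002,0,0],[0,-0.004,0,0]]]' >/dev/null && $Q && 
python3 -m crank '[[[0,-0.002,0,0],[0,-0.004,0,0]]]' >/dev/null && $Q && 
python3 -m crank '[[[-0.001,-0.002,0,0],[-0.001,-0.004,0,0]]]' >/dev/null && $Q
```

```text
t3.03 [-0.0926  0.108   0.0751] F [-0.9 -0.   0.6]
t3.20 [-0.0927  0.1041  0.0745] F [ 0.7 -0.3  0.5]
t3.37 [-0.0926  0.1019  0.0745] F [-1.9  7.6  3.7]
t3.53 [-0.0927  0.0977  0.0747] F [0.6 7.2 3.3]
t3.70 [-0.0927  0.0938  0.0746] F [-1.4  7.1  3.9]
t3.87 [-0.0926  0.09    0.0745] F [-0.6  7.6  4.5]
t4.03 [-0.0928  0.0857  0.0747] F [0.4 7.  2.5]
```

```bash

Q="python3 chk.py 1 13"
python3 -m crank '[[[0,-0.002,0,0],[0,-0.004,0,0]]]' >/dev/null && $Q && 
python3 -m crank '[[[0,-0.002,0,0],[0,-0.004,0,0]]]' >/dev/null && $Q && 
python3 -m crank '[[[-0.001,-0.002,0,0],[-0.001,-0.004,0,0]]]' >/dev/null && $Q && 
python3 -m crank '[[[0,-0.002,0,0],[0,-0.004,0,0]]]' >/dev/null && $Q && 
python3 -m crank '[[[0,-0.002,0,0],[0,-0.004,0,0]]]' >/dev/null && $Q && 
python3 -m crank '[[[-0.001,-0.002,0,0],[-0.001,-0.004,0,0]]]' >/dev/null && $Q && 
python3 -m crank '[[[0,-0.002,0,0],[0,-0.004,0,0]]]' >/dev/null && $Q && 
python3 -m crank '[[[0,-0.002,0,0],[0,-0.004,0,0]]]' >/dev/null && $Q
```

```text
t4.20 [-0.0927  0.0818  0.0746] F [-0.5  7.5  4.1]
t4.37 [-0.0927  0.078   0.0745] F [-0.7  7.3  5.2]
t4.53 [-0.0928  0.0736  0.0747] F [0.5 7.2 3.3]
t4.70 [-0.0928  0.0698  0.0745] F [-0.4  8.3  2.2]
t4.87 [-0.0928  0.0643  0.0742] F [-0.4  1.7  0.4]
t5.03 [-0.0931  0.0626  0.0743] F [ 1.3 17.2  5.3]
```

```bash

python3 -m crank '[[[0,0.006,0,0],[0.001,0.014,0,0],[0.001,0.02,0.01,0],[0.001,0.02,0.04,0],[0.001,0.02,0.07,0]]]'
python3 - <<'E'
from h import *
show()
im,P=cloud("scene"); Q=w2c(P); x,y,z=Q[...,0],Q[...,1],Q[...,2]
m=(abs(x+.093)<.02)&(y>0.025)&(y<.065)&(z>.06)&(z<.11); q=Q[m]; print("knob",len(q),np.percentile(q,[2,50,98],0).round(4))
m=(abs(x+.093)<.006)&(y<-.03)&(y>-.09)&(z>.045); q=Q[m]; print("bar",len(q),np.percentile(q,[2,50,98],0).round(4))
cv2.imwrite('pics/s4.png',cv2.resize(im[220:460,220:500,::-1],None,fx=2.5,fy=2.5))
E
```

```text
t: 5.45
tool_pos: [0.4328, -0.1517, 0.1439]
tool_rot: [1.263, 1.177, -1.267]
contact_force: [-0.2, -1.0, 0.3]
opening: 0.0
t5.45 tcp_case [-0.0954  0.0813  0.1439] w [ 0.4328 -0.1517  0.1439] F_case [-0.1 -1.   0.3] jaw_vs_casex deg 0.16 open 0.0000 down [-0.004  0.001 -1.   ] q [-0.5  -0.29  2.08 -0.    1.36 -0.42]
knob 399 [[-0.109   0.0329  0.0614]
 [-0.0975  0.0361  0.0829]
 [-0.083   0.0507  0.0923]]
bar 311 [[-0.0988 -0.0878  0.0464]
 [-0.0933 -0.0629  0.056 ]
 [-0.0874 -0.0314  0.0587]]
```

View pics/s4.png

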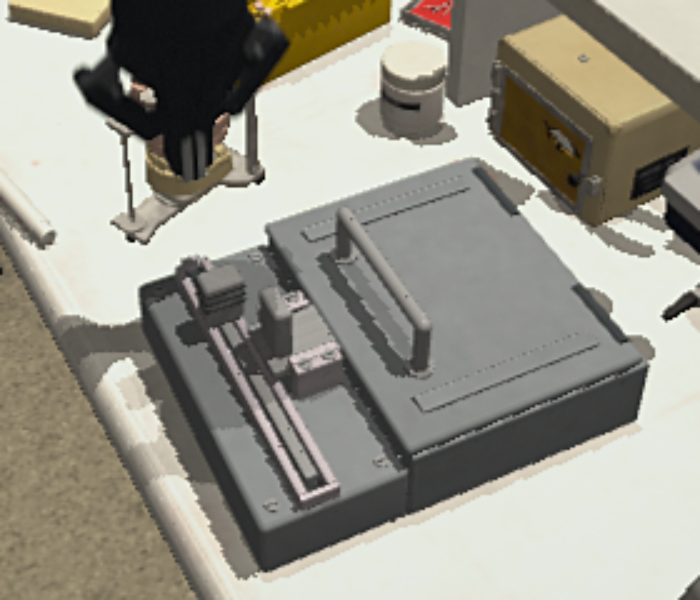

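```bash

python3 -m crank '[[[0.003,-0.02,0,0],[0.006,-0.04,0,0],[0.009,-0.06,0,0],[0.012,-0.075,0,0],[0.013,-0.081,0,0]]]' 0.35
python3 -m crank '[[[0,0,0,0],[0,0,0,0],[0,0,0,0]]]'
python3 -c "from h import *; show()"
```

```text
t: 5.92
tool_pos: [0.4476, -0.2355, 0.145]
tool_rot: [1.265, 1.17, -1.266]
contact_force: [0.2, -0.2, -0.3]
opening: 0.0297
t: 6.17
tool_pos: [0.447, -0.2331, 0.1441]
tool_rot: [1.265, 1.174, -1.265]
contact_force: [0.7, -0.5, -0.4]
opening: 0.0296
t6.17 tcp_case [-0.0749  0.0013  0.1441] w [ 0.447  -0.2331  0.1441] F_case [ 0.8 -0.4 -0.4] jaw_vs_casex deg 0.14 open 0.0296 down [-0.001  0.001 -1.   ] q [-0.63 -0.17  1.98  0.    1.34 -0.55]
```

```bash

python3 -m crank '[[[0,-0.001,-0.015,0],[0,-0.001,-0.03,0],[0,-0.001,-0.045,0],[0,-0.001,-0.058,0],[0,-0.001,-0.066,0]]]'
python3 -m crank '[[[0,0,0,0],[0,0,0,0]]]'
python3 -c "from h import *; show()
im,_=cloud('scene');cv2.imwrite('pics/s5.png',cv2.resize(im[220:460,220:500,::-1],None,fx=2.5,fy=2.5))"
```

```text
t: 6.58
tool_pos: [0.4463, -0.2334, 0.0766]
tool_rot: [1.264, 1.176, -1.265]
contact_force: [-0.7, -0.0, 0.8]
opening: 0.03
t: 6.75
tool_pos: [0.447, -0.2343, 0.0782]
tool_rot: [1.264, 1.174, -1.265]
contact_force: [-0.3, -0.6, -0.4]
opening: 0.0296
t6.75 tcp_case [-0.0748  0.0001  0.0782] w [ 0.447  -0.2343  0.0782] F_case [-0.3 -0.7 -0.4] jaw_vs_casex deg 0.14 open 0.0296 down [-0.001  0.001 -1.   ] q [-0.63 -0.09  2.02  0.    1.21 -0.56]
```

View pics/s5.png

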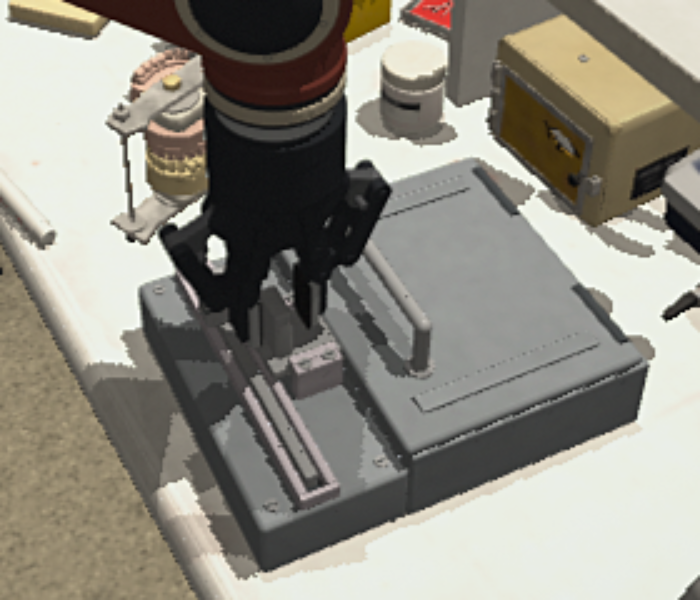

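```bash

Q="python3 chk.py 0 11"
python3 -m crank '[[[-0.003,0,0,0],[-0.006,0,0,0],[-0.009,0.001,0,0],[-0.011,0.001,0,0]]]' >/dev/null && $Q && 
python3 -m crank '[[[-0.003,0,0,0],[-0.006,0,0,0]]]' >/dev/null && $Q && 
python3 -m crank '[[[-0.003,0.0005,0,0],[-0.006,0.001,0,0]]]' >/dev/null && $Q && 
python3 -m crank '[[[-0.003,0,0,0],[-0.006,0,0,0]]]' >/dev/null && $Q && 
python3 -m crank '[[[-0.003,0.0005,0,0],[-0.006,0.001,0,0]]]' >/dev/null && $Q && 
python3 -m crank '[[[-0.002,0,0,0],[-0.004,0,0,0]]]' >/dev/null && $Q &&
python3 -m crank '[[[-0.002,0,0,0]]]' >/dev/null && $Q &&
python3 -m crank '[[[-0.002,0,0,0]]]' >/dev/null && $Q
```

```text
t7.13 [-0.0857 -0.0004  0.0788] F [ 2.3 -0.7  0.3]
t7.30 [-0.0914 -0.0007  0.0787] F [2.3 1.5 0.9]
t7.47 [-0.0976 -0.0006  0.0787] F [ 1.9 -0.4  0.7]
t7.63 [-0.1037 -0.0008  0.0786] F [2.2 0.5 2.2]
t7.80 [-0.1098 -0.0007  0.0786] F [ 2.7 -1.5  1.4]
t7.97 [-0.1139 -0.0006  0.0784] F [ 2.4 -1.1  0.9]
t8.05 [-0.1156 -0.0007  0.0784] F [ 9.1  0.6 -0.9]
t8.13 [-0.1157 -0.0007  0.0784] F [18.2  0.9 -8.8]
```

```bash

python3 -m crank '[[[0.004,0,0,0],[0.009,0,0,0],[0.010,0,0,0],[0.01,0,0.005,0],[0.01,0,0.02,0]]]'
python3 -m crank '[[[0,0,0.02,0],[0,0,0.04,0],[0.002,0,0.07,0],[0.03,-0.002,0.08,0],[0.06,-0.004,0.08,0]]]'
python3 -m crank '[[[0.01,-0.001,0,0],[0.025,-0.002,0,0],[0.04,-0.003,0,0],[0.04,-0.003,0,0],[0.04,-0.003,0,0]]]'
python3 - <<'E'
from h import *
show()
im,P=cloud("scene"); Q=w2c(P); x,y,z=Q[...,0],Q[...,1],Q[...,2]
m=(abs(y)<.02)&(x>-.14)&(x<-.05)&(z>.075)&(z<.11); q=Q[m]; print("tab",len(q),np.percentile(q,[2,50,98],0).round(4))
cv2.imwrite('pics/s6.png',cv2.resize(im[220:460,220:500,::-1],None,fx=2.5,fy=2.5))
E
```

```text
t: 8.55
tool_pos: [0.4123, -0.2305, 0.0959]
tool_rot: [1.265, 1.179, -1.267]
contact_force: [1.2, -0.6, -0.5]
opening: 0.0296
t: 8.97
tool_pos: [0.476, -0.2373, 0.1833]
tool_rot: [1.265, 1.164, -1.263]
contact_force: [0.2, -0.8, 0.0]
opening: 0.0295
t: 9.38
tool_pos: [0.5136, -0.2386, 0.1776]
tool_rot: [1.264, 1.175, -1.266]
contact_force: [-0.7, 0.3, -0.5]
opening: 0.0303
t9.38 tcp_case [-0.0081  0.001   0.1776] w [ 0.5136 -0.2386  0.1776] F_case [-0.8  0.3 -0.5] jaw_vs_casex deg 0.15 open 0.0303 down [-0.002  0.001 -1.   ] q [-0.57 -0.05  1.8  -0.    1.39 -0.49]
tab 264 [[-0.114  -0.0132  0.0763]
 [-0.1102 -0.0068  0.0979]
 [-0.1027  0.0106  0.1054]]
```

View pics/s6.png

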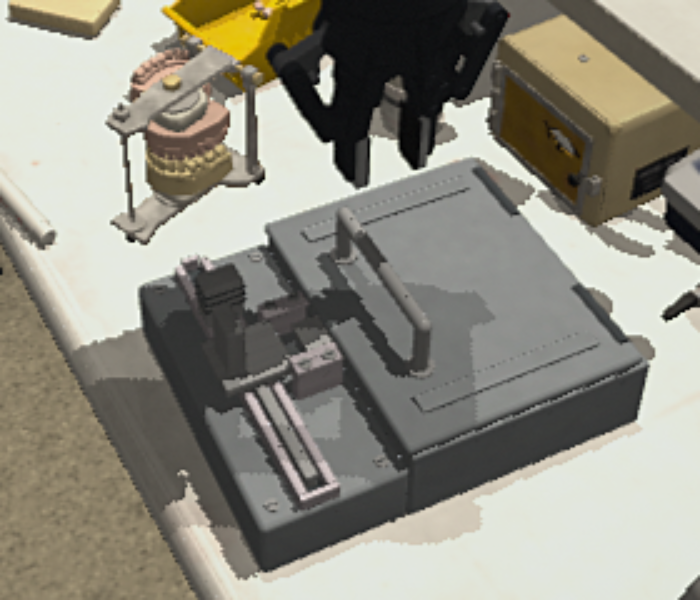

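```bash

python3 -m crank '[[[0.002,-0.001,-0.025,0],[0.002,-0.001,-0.05,0],[0.002,-0.001,-0.072,0],[0.002,-0.001,-0.088,0],[0.002,-0.001,-0.095,0]]]'
python3 -m crank '[[[0,0,0,0],[0,0,0,0]]]'
python3 -c "from h import *; show()"
python3 -m crank '[[[0,0,0,0],[0,0,0,0],[0,0,0,0],[0,0,0,0]]]' 0 35
python3 -c "from h import *; show()"
```

```text
t: 9.85
tool_pos: [0.5133, -0.2387, 0.08]
tool_rot: [1.265, 1.178, -1.268]
contact_force: [-2.1, 0.6, 0.2]
opening: 0.03
t: 10.02
tool_pos: [0.5158, -0.24, 0.0837]
tool_rot: [1.265, 1.172, -1.265]
contact_force: [0.5, 0.2, -0.3]
opening: 0.0297
t10.02 tcp_case [-0.0058 -0.0003  0.0837] w [ 0.5158 -0.24    0.0837] F_case [ 0.5  0.2 -0.3] jaw_vs_casex deg 0.09 open 0.0297 down [-0. -0. -1.] q [-0.57  0.06  1.87 -0.    1.22 -0.49]
t: 10.35
tool_pos: [0.5152, -0.2404, 0.0851]
tool_rot: [1.263, 1.174, -1.267]
contact_force: [-7.8, 1.0, 5.7]
opening: 0.0084
t10.35 tcp_case [-0.0064 -0.0007  0.0851] w [ 0.5152 -0.2404  0.0851] F_case [-7.8  0.4  5.7] jaw_vs_casex deg 0.12 open 0.0084 down [-0.003 -0.001 -1.   ] q [-0.57  0.06  1.86 -0.    1.22 -0.49]
```

```bash
python3 - <<'E'
from h import *
r=np.hypot(.12,.04);p0=np.arctan2(.04,.12)
def D(t):
    p=p0+np.radians(t); return np.r_[(.12-r*np.cos(p))*C, r*np.sin(p)-.04]
for k in range(0,75,15):
    print(k,[(D(k+3*i)-D(k)).round(4).tolist() for i in range(1,6)])
E
```

```text
0 [[0.0023, -0.0002, 0.0062], [0.0048, -0.0004, 0.0123], [0.0077, -0.0006, 0.0183], [0.0109, -0.0008, 0.0241], [0.0144, -0.0011, 0.0297]]
15 [[0.0038, -0.0003, 0.0054], [0.0078, -0.0006, 0.0107], [0.0122, -0.0009, 0.0157], [0.0167, -0.0013, 0.0204], [0.0216, -0.0017, 0.0249]]
30 [[0.0051, -0.0004, 0.0043], [0.0103, -0.0008, 0.0083], [0.0158, -0.0012, 0.012], [0.0214, -0.0017, 0.0154], [0.0273, -0.0021, 0.0185]]
45 [[0.006, -0.0005, 0.0028], [0.0121, -0.0009, 0.0053], [0.0183, -0.0014, 0.0075], [0.0247, -0.0019, 0.0093], [0.0311, -0.0024, 0.0108]]
60 [[0.0065, -0.0005, 0.0012], [0.0131, -0.001, 0.002], [0.0196, -0.0015, 0.0024], [0.0262, -0.002, 0.0026], [0.0328, -0.0026, 0.0023]]
```

```bash

Q="python3 chk.py 2 35"
python3 -m crank '[[[0.0023,0,0.006,0],[0.0048,0,0.012,0]]]' >/dev/null && $Q &&
python3 -m crank '[[[0.003,0,0.006,0],[0.006,-0.001,0.012,0],[0.0096,-0.001,0.0174,0]]]' >/dev/null && $Q &&
python3 -m crank '[[[0.0038,0,0.0054,0],[0.0078,-0.0006,0.0107,0],[0.0122,-0.0009,0.0157,0],[0.0167,-0.0013,0.0204,0],[0.0216,-0.0017,0.0249,0]]]' > /dev/null && $Q
python3 -c "from h import *; show()
im,_=cloud('scene');cv2.imwrite('pics/s7.png',im[:,:,::-1])"
```

```text
t10.52 [-0.0031 -0.0006  0.0944] F [-5.4 -5.2 -5.2]
t10.77 [ 0.0053 -0.0006  0.1115] F [-9.8 -3.5 -2.5]
t11.18 [ 0.0256 -0.0007  0.1379] F [-19.6  -1.1   9.6]
t11.18 tcp_case [ 0.0256 -0.0007  0.1379] w [ 0.547  -0.2429  0.1379] F_case [-19.6  -1.1   9.6] jaw_vs_casex deg 0.10 open 0.0086 down [-0.015  0.001 -1.   ] q [-0.54  0.07  1.75 -0.01  1.33 -0.46]
```

View pics/s7.png

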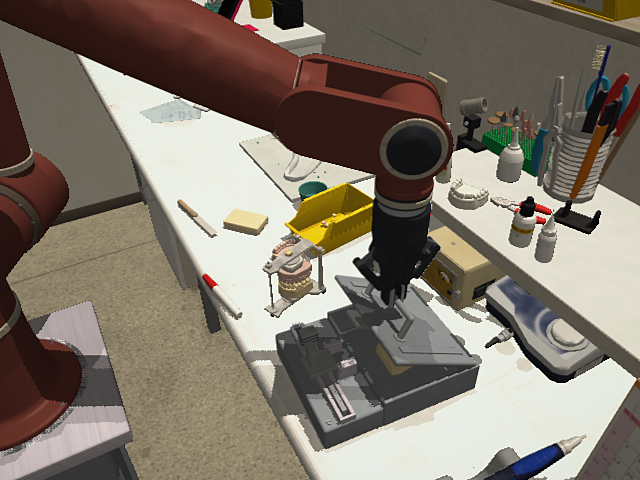

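```bash
python3 - <<'E'
from h import *
im,P=cloud("top"); Q=w2c(P); x,y,z=Q[...,0],Q[...,1],Q[...,2]
for lo,hi in [(.215,.25),(.25,.3),(.3,.5)]:
  for n,(Pq) in dict(top=Q).items():
    m=(abs(y)<.12)&(x>.15)&(x<.45)&(z>lo)&(z<hi); q=Q[m]
    i=np.argsort(q[:,0])[:400:40]; print(lo,len(q),q[i].round(3).tolist())
# lid edge angle from scene
im,P=cloud("scene"); Q=w2c(P); x,y,z=Q[...,0],Q[...,1],Q[...,2]
m=(y<-.065)&(y>-.095)&(x>-.06)&(x<.11)&(z>.068)&(z<.25); q=Q[m]
A=np.c_[q[:,0],np.ones(len(q))]; 
v=np.linalg.svd(q[:,[0,2]]-q[:,[0,2]].mean(0),full_matrices=False)[2][0]; print(len(q),np.degrees(np.arctan2(v[1],-v[0])))
E
```

```text
0.215 1722 [[0.19, 0.106, 0.217], [0.194, 0.111, 0.221], [0.196, 0.086, 0.218], [0.201, 0.118, 0.224], [0.206, 0.119, 0.224], [0.208, -0.026, 0.223], [0.21, 0.081, 0.225], [0.211, -0.017, 0.224], [0.212, 0.111, 0.218], [0.214, -0.026, 0.248]]
0.25 1402 [[0.209, -0.023, 0.251], [0.215, -0.029, 0.26], [0.217, -0.03, 0.252], [0.219, -0.024, 0.274], [0.221, -0.015, 0.257], [0.222, -0.013, 0.258], [0.224, -0.076, 0.255], [0.226, -0.063, 0.26], [0.231, -0.021, 0.272], [0.336, 0.076, 0.28]]
0.3 693 [[0.328, 0.069, 0.362], [0.332, 0.072, 0.325], [0.333, 0.066, 0.314], [0.334, 0.065, 0.323], [0.336, 0.075, 0.301], [0.338, 0.08, 0.304], [0.341, 0.076, 0.316], [0.353, 0.046, 0.312], [0.355, 0.044, 0.311], [0.357, 0.072, 0.313]]
1100 -152.33751325745934
```

```bash

Q="python3 chk.py 2 35"
python3 -m crank '[[[0.004,0,0.0055,0],[0.009,-0.001,0.0095,0],[0.0145,-0.001,0.0132,0],[0.02,-0.0015,0.0166,0],[0.026,-0.002,0.0197,0]]]' >/dev/null && $Q &&
python3 -m crank '[[[0.006,-0.0005,0.0028,0],[0.0121,-0.0009,0.0053,0],[0.0183,-0.0014,0.0075,0]]]' >/dev/null && $Q &&
python3 -c "from h import *; show()
im,_=cloud('scene');cv2.imwrite('pics/s8.png',im[:,:,::-1])"
```

```text
t11.75 [ 0.0538 -0.0008  0.1598] F [-15.5   0.2  13.9]
t12.00 [ 0.0737 -0.0008  0.1691] F [-12.6   1.   16. ]
t12.00 tcp_case [ 0.0737 -0.0008  0.1691] w [ 0.595  -0.2468  0.1691] F_case [-12.6   1.   16. ] jaw_vs_casex deg 0.09 open 0.0085 down [-0.004 -0.002 -1.   ] q [-0.51  0.14  1.62 -0.    1.38 -0.43]
```

View pics/s8.png

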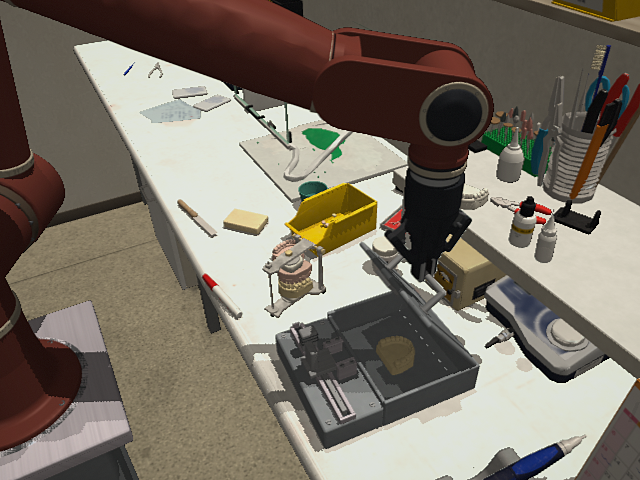

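```bash

Q="python3 chk.py 2 35"
python3 -m crank '[[[0.006,-0.0005,0.004,0],[0.0125,-0.001,0.006,0],[0.019,-0.0015,0.0075,0]]]' >/dev/null && $Q &&
python3 -m crank '[[[0.006,-0.0005,0.001,0],[0.0125,-0.001,0.001,0],[0.019,-0.0015,0.001,0],[0.0255,-0.002,0.001,0]]]' >/dev/null && $Q && python3 -m crank '[[[0,0,0,0],[0,0,0,0]]]' &&
python3 - <<'E'
from h import *
show()
im,P=cloud('scene');cv2.imwrite('pics/s9.png',im[:,:,::-1])
Q=w2c(P); x,y,z=Q[...,0],Q[...,1],Q[...,2]
m=(abs(y)<.09)&(x>-.0)&(x<.11)&(z>.09)&(z<.15); q=Q[m]
v=np.linalg.svd(q[:,[0,2]]-q[:,[0,2]].mean(0),full_matrices=False)[2][0]; print(len(q),np.degrees(np.arctan2(v[1],-v[0])))
E
```

```text
t12.30 [ 0.0929 -0.0008  0.1748] F [-8.2 -0.5  9.6]
t12.63 [ 0.1195 -0.0009  0.1768] F [-5.6  0.1  5.2]
t: 12.8
tool_pos: [0.6417, -0.2504, 0.1767]
tool_rot: [1.264, 1.169, -1.264]
contact_force: [-3.0, -0.8, 5.1]
opening: 0.0085
t12.80 tcp_case [ 0.1206 -0.0009  0.1767] w [ 0.6417 -0.2504  0.1767] F_case [-2.9 -1.   5.1] jaw_vs_casex deg 0.11 open 0.0085 down [ 0.002 -0.003 -1.   ] q [-0.48  0.23  1.51 -0.    1.4  -0.4 ]
1263 -105.29289137040097
```

View pics/s9.png

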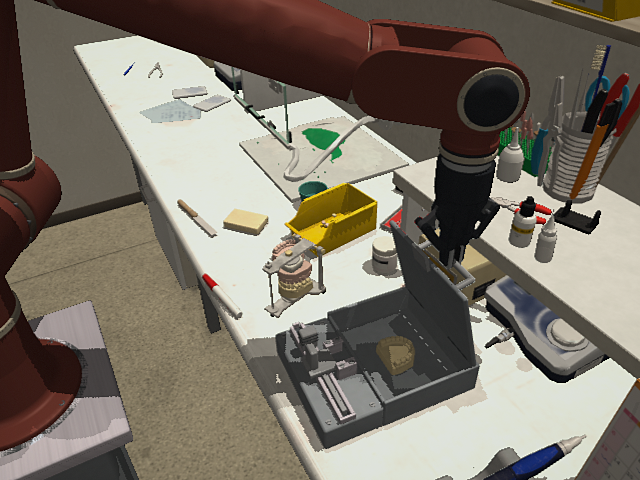

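```bash

python3 -m crank '[[[0,0,0,0],[0,0,0,0],[0,0,0,0]]]' 0.25
python3 -c "from h import *; show()"
python3 -m crank '[[[0,0,0.01,0],[0,0,0.025,0],[0,0,0.045,0],[0,0,0.07,0],[0,0,0.1,0]]]'
python3 -m crank '[[[-0.01,0.001,0.03,0],[-0.04,0.003,0.06,0],[-0.08,0.006,0.06,0],[-0.11,0.008,0.06,0],[-0.12,0.008,0.06,0]]]'
python3 -m crank '[[[0,0.03,0,0],[0,0.06,0,0],[0,0.09,0,0],[0,0.11,0,0],[0,0.12,0,0]]]'
python3 - <<'E'
from h import *
show()
im,P=cloud('scene');cv2.imwrite('pics/s10.png',im[:,:,::-1])
im2,P2=cloud('top');cv2.imwrite('pics/t10.png',im2[:,:,::-1])
Q=w2c(P); x,y,z=Q[...,0],Q[...,1],Q[...,2]
m=(abs(y)<.09)&(x>-.0)&(x<.11)&(z>.09)&(z<.2); q=Q[m]
v=np.linalg.svd(q[:,[0,2]]-q[:,[0,2]].mean(0),full_matrices=False)[2][0]; print(len(q),np.degrees(np.arctan2(v[1],-v[0])))
m=(abs(y)<.02)&(x>-.14)&(x<-.05)&(z>.075)&(z<.11); print("tab",np.percentile(Q[m],[2,50,98],0).round(4))
E
```

```text
t: 13.1
tool_pos: [0.6412, -0.2495, 0.1739]
tool_rot: [1.265, 1.172, -1.264]
contact_force: [-0.1, -0.3, -0.2]
opening: 0.0212
t13.10 tcp_case [0.1199 0.     0.1739] w [ 0.6412 -0.2495  0.1739] F_case [-0.  -0.3 -0.2] jaw_vs_casex deg 0.11 open 0.0212 down [ 0.001 -0.    -1.   ] q [-0.48  0.24  1.51  0.    1.4  -0.4 ]
t: 13.52
tool_pos: [0.6405, -0.2492, 0.2743]
tool_rot: [1.265, 1.174, -1.265]
contact_force: [0.1, -0.3, -0.6]
opening: 0.0215
t: 13.93
tool_pos: [0.5187, -0.2413, 0.3369]
tool_rot: [1.265, 1.168, -1.264]
contact_force: [-0.2, -0.2, 0.7]
opening: 0.021
t: 14.35
tool_pos: [0.5213, -0.1194, 0.3347]
tool_rot: [1.264, 1.172, -1.262]
contact_force: [-0.1, -0.6, 0.3]
opening: 0.0215
t14.35 tcp_case [-0.0097  0.1204  0.3347] w [ 0.5213 -0.1194  0.3347] F_case [-0.1 -0.6  0.3] jaw_vs_casex deg 0.24 open 0.0215 down [ 0.002  0.    -1.   ] q [-0.36 -0.21  1.69  0.    1.66 -0.29]
2528 -102.77865182051265
tab [[-0.1141 -0.0137  0.0763]
 [-0.1101 -0.0069  0.0983]
 [-0.1029  0.0113  0.1052]]
```

View pics/s10.png

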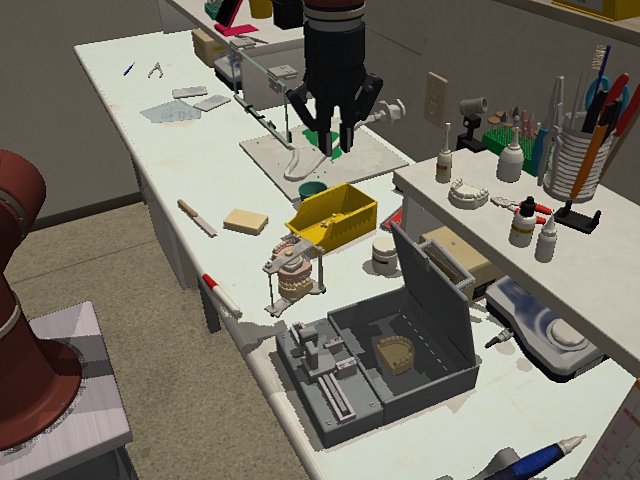

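View pics/t10.png

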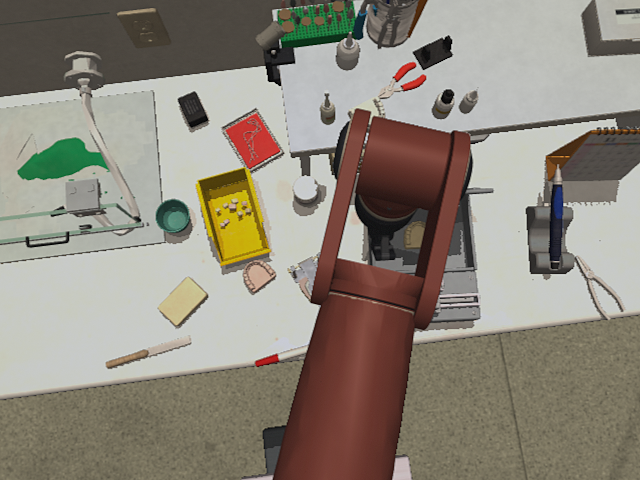

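```bash
python3 -m crank '[[[0,0,0,0],[0,0,0,0],[0,0,0,0]]]'; python3 -c "
from h import *
show(); print(finish_job())"
```

```text
t: 14.7
tool_pos: [0.521, -0.1225, 0.3332]
tool_rot: [1.266, 1.172, -1.266]
contact_force: [0.5, 0.5, -0.0]
opening: 0.0216
t14.70 tcp_case [-0.0097  0.1173  0.3332] w [ 0.521  -0.1225  0.3332] F_case [ 0.4  0.5 -0. ] jaw_vs_casex deg 0.03 open 0.0216 down [-0. -0. -1.] q [-0.37 -0.2   1.69 -0.    1.66 -0.29]
the job is handed in; nothing more can be done
None
```

The case is open, with the dental model in view. I handed the job in at 14.7 s with the gripper clear of everything.

1. **Catch:** I pushed the knob's left face about 40 mm to the right with the closed fingers, at 7–8 N. It dropped into its pocket and I stopped when the push read 17 N. Depth readings afterwards showed the knob top at about 0.090 m and the bar top at 0.056 m, so it is sunk.
2. **Bolt:** I drew it back to its stop, with 2–3 N while sliding and 18 N at the stop. The tab's front face is now at case x ≈ -0.110, which is 0.029–0.030 m of travel.
3. **Lid:** I lifted it by the handle, let go and moved away. It stayed up by itself.

**Last checks:**
- **Lid angle:** two depth-image fits disagree slightly. One gave 75° while I still held the handle, and one gave 77° after release.
- **Side pressure while lifting:** my path pressed the handle towards the hinge with up to about 22 N. I corrected it as the lid went up.
- **Things round the case:** the jar, pink model and wax block appear at the same pixels as before in the top picture. I compared them by eye only.

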